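# Walk a manifold block round to the test fence

### The arm

A 6-joint arm with a two-finger parallel gripper is mounted at the origin on the work surface. World frame = base frame: x ahead of the robot, y to its left, z up, the work surface at z = 0. Lengths are in mm, angles in degrees, forces in N, time in s.
With the tool pointing down it reaches from about 350 to 975 mm from the base axis. Payload 17.4 kg.
Tool frame: the origin (TCP) lies where the fingers leave the gripper's body, on its centre line; the fingertips stand ctrl.nose_length ahead of it and the grasp point (between the pads) lies 54 mm ahead of it (ctrl.nose_length is the distance from the TCP to the fingertips, in mm); z points along the fingers, y is the direction in which the jaws open and shut (so a half turn about z gives the same grasp; the last joint's range is limited). The gripper opens to 85 mm and grips with 20 to 120 N. Pads are 22 mm wide; open, the fingers measure 114 mm over their backs; the gripper's body (76 mm by 85 mm) begins 54 mm behind the grasp point. The pads swing forward as they close: fully open they stand 13 mm farther back than shut.
Start: joints at [68.938, 6.646, 82.598, -0, 90.757, -2.166], TCP at [218.61, 638.626, 303.903] pointing down, gripper open.
Joint ranges: [-162.19, 162.19], [-47.58, 125.68], [4.15, 143.07], [-65.23, 245.23], [0.69, 171.88], [-170.13, 170.13]. Speed limits (degrees/s): [108.29, 108.29, 127.2, 180, 180, 180].

### API

Orientations are given as a 3x3 rotation matrix whose columns are the frame's x, y, z axes.
In Python, from rig import ctrl, vision gives the robot as it stands. The module is installed in compiled form; this text tells all that it offers.
- The arm moves only by the tool apply_moves, never from a script. Its argument "series" is a list of rows, each a list of 7 numbers: the shift along the tool's x, y, z in m, then the turn, a rotation vector about the tool's x, y, z in degrees, then the finger opening in m, from 0 to 0.0854. In form: [[tx, ty, tz, ax, ay, az, hand], ...]. A call has 1 to 20 rows; each row shifts and turns the commanded pose from where the row before left it, along the tool's axes as they then stand; what a row does not reach is not made up. A row lasts 1/10 s, in which the tool goes at most 50 mm and 8.59 degrees, less where a joint would pass 70% of its speed; a pose out of reach is approached as far as the arm can. A call is refused whole if a number of a shift passes 0.05 or a number of a turn 8.59, either way. A call with a gripper value outside its range is refused whole. The fingers move at their own pace and stop on an object; the grip force is fixed at half the most. Time passes only in rows, so rows that do not move let the fingers close. It gives the time, the measured TCP pose, the force and the opening at its end, in the units of the state.
- ctrl.sense(): the state, without advancing time (a new reading comes with each control period).
- vision.snapshot(name): name is "side" or "top" or "wrist"; returns a dict with "frame" (420x560x3 uint8, red, green, blue), "range_z" (420x560 float32, mm along the optical axis (not along the pixel's ray), 0 where there is no reading), "fx", "fy", "cx", "cy" (pixels), "D" ([k1, k2, p1, p2, k3] as OpenCV has them; the pictures are not rectified), "R" (3x3) and "t" (3): a world point X has camera coordinates R X + t. Camera axes: x right, y down, z forward; pixel columns grow to the right and rows downward; lengths in mm; the calibration is good to about 2 mm. A picture is of the moment at which its call begins.
- ctrl.hand_in(): hands the job in, once; it reports no verdict.
The state is a dict: "time": time; "joints": joint angles; "qd": joint speeds; "effort": joint torques, N m; "position": TCP position; "tool_rot": TCP orientation; "contact_force": force on the tool from outside, world axes, zero at the start; "ft_torque": the same for the moment, N m; "width": opening from 0.0 (shut) to 1.0 (fully open).
Only numpy, scipy, OpenCV 4.12 (cv2) and the standard library are available. Lean on these libraries where they do the work, as an engineer would, in place of code of your own. Each camera call takes 0.05 s, during which the arm holds its last target.

### The job

With the fingertips only, walk the heavy aluminium manifold block round with pushes near its corners, roughly on the spot (within 8 cm of where it stands) and clear of the blue fence, until either of its two ported long faces is square to the fence; it must not touch the fence while still askew. Then push it up until that face is flat against the fence, its yellow line within 2 cm of the yellow mark on the fence, and back off. Do not lift or tip the block, and leave the other parts where they are.

Things in the scene. Friction and masses are not known exactly. Their poses are not given: they have to be found in the camera images.
- block: Bright aluminium block, 90 mm along its x, 120 mm along y, top 41 mm and underside 5 mm above the surface on four rubber feet at x +-28, y +-34 mm; 0.75 to 0.97 kg, slides at some 4 to 15 N; pushed 50 mm near a long face's end it turns some 0.4 rad. The 120 mm long faces (+x and -x) each have a brass-ringed port; a yellow line on top runs along x from port to port. A half turn makes no difference. Origin: centre of the footprint, at the surface; z up.
- fence_face (a point): Middle of the front face of the fence, at surface level. Fixed blue bar 240 mm long (point y), 25 mm thick, 30 mm high; yellow mark across the middle of its top. Site x points from the robot's side into the fence. With the block flat against it, the block's origin is at x = -45 mm here; with yellow line and mark in line, at y = 0.
- jar: White jar with blue cap, 44 mm dia., 58 mm high; bystander. Origin: centre of underside.
- flange: Steel flanged part, 72 mm dia. foot, 36 mm high; bystander. Origin: centre of underside.
- collet: Small dark steel turned part, 22 mm dia., 36 mm high; bystander. Origin: centre of underside.
- screwdriver: Screwdriver with black handle lying along its x, 190 mm long; bystander. Origin: about the middle, at the surface.
- spacer: Flat steel ring, 52 mm dia., 6 mm high; bystander. Origin: centre of underside.
- post: Brass post on a 30 mm dia. foot, 50 mm high; bystander. Origin: centre of underside.
- fence: The same blue fence bar as a body; its origin and axes are those of point fence_face.
There are look-alikes about, which are no part of the job. What is shaped like the block but green is not meant. Of the things that look like the fence, the smaller one is meant.

How it is judged (in metres and radians):
On the way:
1. the block has been turned until a ported face is within 10 degrees of square to the fence, still at least 5 mm clear of it and within 85 mm of where it stood (angle between the x axis of block and the x axis of fence_face, either way round below 0.175 rad and x of block in the frame of fence_face below -0.05 m and distance of block from where it was at the start of the episode below 0.085 m and contact force between block and fence below 0.1 N), for 0.2 s.
At the end, for the whole second after the job is handed in: A ported long face of the block lies against the fence (gap under 4 mm, within 0.04 rad of parallel), the block's yellow line within 22 mm of the fence's mark, the block flat on the surface and at rest (angle between the x axis of block and the x axis of fence_face, either way round below 0.04 rad and x of block in the frame of fence_face between -0.049 and -0.04 m and y of block in the frame of fence_face between -0.022 and 0.022 m and height (world z) of block below 0.004 m and angle between block's own z axis and vertical below 0.04 rad and linear speed of block below 0.01 m/s); the robot touches nothing.
It fails at once if the block touches the fence while more than 15 degrees askew (contact force between block and fence above 0.5 N and not (angle between the x axis of block and the x axis of fence_face, either way round below 0.262 rad)).
It fails at once if the arm or the gripper body, not the fingers, pushes the block (contact force between the arm and block above 2 N).
It fails at once if the block is lifted or tipped (height (world z) of block above 0.008 m or angle between block's own z axis and vertical above 0.12 rad).
It fails at once if another part is shifted by more than 15 mm or picked up (distance of any of jar, flange, collet, screwdriver, spacer, post from where it was at the start of the episode above 0.015 m).
It also fails if it takes over 72 s, if anything falls off the work surface, if the arm or the gripper's body presses on something with over 40 N, if the wrist force passes 120 N, or if a joint passes its speed limit or range.

## Working session

There is one attempt and no reset: what is moved stays moved. The work goes in short steps, Python scripts to look and compute and a tool call to move; the robot and the scene stay as the last step left them, time stands still between calls to the robot, and variables do not carry over. Pictures are saved under pics/ and viewed, and the job is handed in when it is done.

Besides the shell and the picture viewer there is one more tool, called after ">>>" by a JSON object that holds its "fn" and its "kwargs", one argument or row to a line. apply_moves: Moves the arm, as the interface text tells. Its arguments: {"type":"object","properties":{"series":{"type":"array","items":{"type":"array","items":{"type":"number"}}}},"required":["series"]}

```bash
mkdir -p pics; python3 - <<'E'
from rig import ctrl, vision
import cv2
s=ctrl.sense();print(s, ctrl.nose_length)
for n in("top","side"):
    d=vision.snapshot(n);cv2.imwrite(f"pics/{n}0.png",d["frame"][:,:,::-1])
    print(n,d["fx"],d["fy"],d["cx"],d["cy"],d["D"],d["R"],d["t"])
E
```

```text
{'time': 0.0, 'joints': array([ 6.89371557e+01,  6.67316267e+00,  8.26345105e+01,  1.00820804e-04,
        9.07567835e+01, -2.16485831e+00]), 'qd': array([-0.05449142,  0.03896894, -0.08258172, -0.08434851, -0.07994462,
        0.07445291]), 'effort': array([ 1.25434024e-03, -7.32020903e+01, -6.32471609e+01, -1.98693201e-06,
        6.33556585e-03, -2.14759282e-06]), 'position': array([218.58209014, 638.51860758, 303.18683937]), 'tool_rot': array([[-9.46096743e-01,  3.23883912e-01, -4.05950807e-04],
       [ 3.23884164e-01,  9.46096162e-01, -1.04918507e-03],
       [ 4.42543338e-05, -1.12411162e-03, -9.99999367e-01]]), 'contact_force': array([ 0.42353641,  0.55909895, -0.19009107]), 'ft_torque': array([-0.021561  , -0.00562177,  0.01821649]), 'width': 0.996917801130816} 72.6
top 486.18704552714786 486.18704552714786 282.8660421142279 215.53097332837135 [-0.05983208  0.          0.          0.          0.        ] [[-0.00509158 -0.99998488 -0.00207716]
 [-0.9965582   0.00524597 -0.08272988]
 [ 0.08273953  0.00164878 -0.99656984]] [  -3.71756565  453.59664207 1219.54035237]
side 385.63083489033664 385.63083489033664 280.24234457440144 206.19333197218518 [0.01616417 0.         0.         0.         0.        ] [[ 0.88293926 -0.46925543 -0.01475142]
 [-0.26231187 -0.46701357 -0.84444704]
 [ 0.38937225  0.74946492 -0.53543588]] [-399.88267771  155.29895621 1018.76262403]
```

View pics/top0.png

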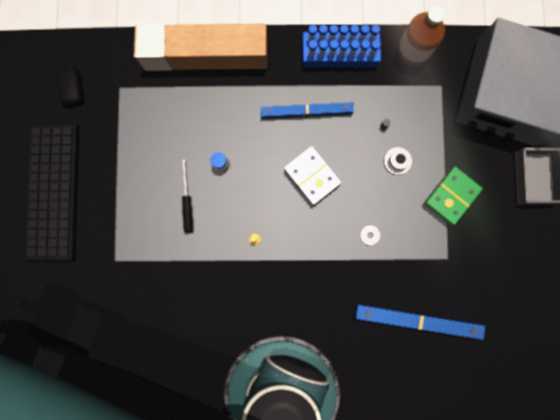

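View pics/side0.png

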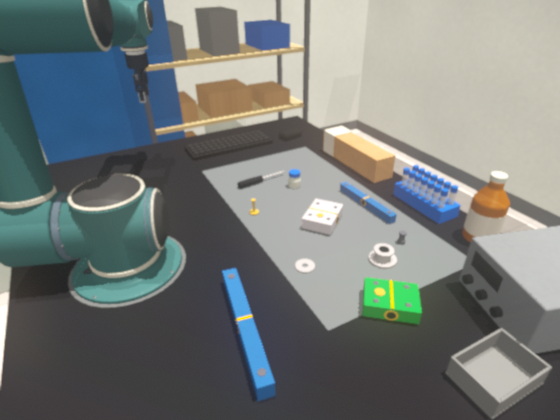

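Top view candidates: the block is either the bright aluminium one at (313,176) or the green look-alike at (454,195), so I take the aluminium one. The fence is either the bar at (307,110), about 92 px long, or the one at (420,323), about 128 px long, so I take the smaller at (307,110). Bystanders: jar (219,161), screwdriver (187,200), post (255,240), spacer (370,235), flange (399,160), collet (385,125).

```bash
cat > h.py <<'E'
from rig import ctrl, vision
import cv2, numpy as np
def cast(d,px,z):
    K=np.array([[d["fx"],0,d["cx"]],[0,d["fy"],d["cy"]],[0,0,1]])
    u=cv2.undistortPoints(np.array(px,float).reshape(-1,1,2),K,np.array(d["D"])).reshape(-1,2)
    R=np.array(d["R"]);t=np.array(d["t"]);C=-R.T@t
    r=np.c_[u,np.ones(len(u))]@R
    return C+r*((z-C[2])/r[:,2])[:,None]
def measure(d,excl=None):
    f=d["frame"];hsv=cv2.cvtColor(f,cv2.COLOR_RGB2HSV)
    H,S,V=[hsv[...,i].astype(int) for i in range(3)]
    out={}
    yel=((H>18)&(H<35)&(S>90)&(V>120))
    return H,S,V,yel
def comps(m,mina=20):
    n,l,st,c=cv2.connectedComponentsWithStats(m.astype(np.uint8))
    return [(i,st[i],c[i]) for i in range(1,n) if st[i][4]>=mina],l
E
python3 - <<'E'
from h import *
d=vision.snapshot("top");H,S,V,yel=measure(d)
c=d["frame"][85:225,240:400,::-1];cv2.imwrite("pics/crop0.png",cv2.resize(c,None,fx=5,fy=4.2,interpolation=cv2.INTER_CUBIC)[:600,:800])
blue=(H>100)&(H<125)&(S>150)&(V>60)
for nm,m,z in(("blue",blue,30),("yel",yel,41),("bright",(V>170)&(S<60),41)):
    cs,l=comps(m)
    for i,st,ce in cs:
        if st[1]>60 and 110<ce[0]<450 and ce[1]<270:
            pts=np.argwhere(l==i)[:,::-1].astype(np.float32)
            r=cv2.minAreaRect(pts);b=cv2.boxPoints(r)
            w=cast(d,b,z)
            print(nm,st,ce.round(1),cast(d,[ce],z).round(1)[0,:2],w[:,:2].round(0).tolist(), np.median(d["range_z"][l==i]))
E
```

```text
blue [310 104  43  11 368] [329.4 109. ] [ 727.7 -127.5] [[738.0, -77.0], [743.0, -186.0], [718.0, -186.0], [713.0, -77.0]] 1249.7966
blue [262 106  43  12 377] [284.1 111.3] [722.2 -10.7] [[732.0, 47.0], [738.0, -62.0], [712.0, -63.0], [707.0, 46.0]] 1249.7687
blue [211 153  15  15 161] [218.1 160.4] [594.8 158.6] [[595.0, 183.0], [619.0, 159.0], [594.0, 135.0], [570.0, 159.0]] 1209.9197
yel [316 180   6   6  31] [318.6 182.5] [534.5 -96.4] [[541.0, -90.0], [541.0, -103.0], [528.0, -102.0], [528.0, -90.0]] 1221.6216
yel [445 199   8   9  58] [448.5 202.9] [ 481.6 -424.1] [[491.0, -415.0], [491.0, -433.0], [471.0, -433.0], [471.0, -415.0]] 1215.8638
yel [249 234  12  10  80] [254.6 238.1] [395.6  64.7] [[390.0, 81.0], [410.0, 74.0], [402.0, 48.0], [381.0, 55.0]] 1244.2109
bright [  189    87   225   172 29951] [300.6 180.8] [539.3 -51.2] [[347.0, 228.0], [785.0, 234.0], [783.0, -343.0], [344.0, -330.0]] 1261.4324
bright [181 158   6  37 150] [183.7 175.9] [553.5 244. ] [[599.0, 253.0], [600.0, 241.0], [507.0, 236.0], [507.0, 247.0]] 1257.1892
```

View pics/crop0.png

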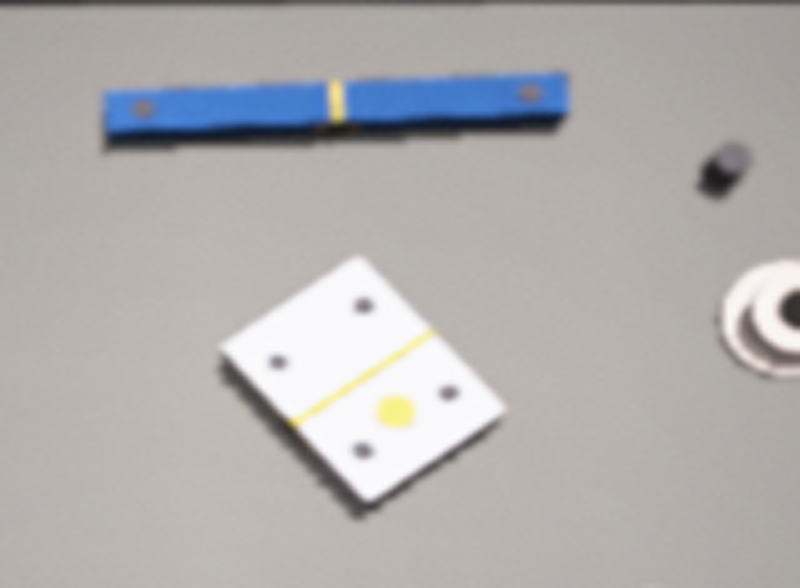

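The crop confirms the choice. The aluminium block has a yellow line between its two long faces, running about 52° off the fence normal and pointing right and up. The small blue fence has its yellow mark at about (307,110). Next I'll measure both precisely.

```bash
cat >> h.py <<'E'
def block(d,c0=None):
    H,S,V,yel=measure(d)
    cs,l=comps((V>222)&(S<70)|(yel),300)
    best=None
    for i,st,ce in cs:
        w=cast(d,[ce],41)[0]
        if not(450<w[0]<720 and -220<w[1]<60): continue
        pts=np.argwhere(l==i)[:,::-1].astype(np.float32)
        wp=cast(d,pts,41)[:,:2].astype(np.float32)
        hull=cv2.convexHull(wp)
        r=cv2.minAreaRect(hull);b=cv2.boxPoints(r)
        e=[b[1]-b[0],b[2]-b[1]];L=[np.linalg.norm(x) for x in e]
        k=int(np.argmin(L));ang=np.degrees(np.arctan2(e[k][1],e[k][0]))
        ang=(ang+90)%180-90
        print("block c",np.round(r[0],1),"LxW",np.round(L,1),"xaxis ang",round(ang,1),"corners",b.round(0).tolist(),"area",st[4])
        # yellow line
        best=(np.array(r[0]),ang)
    return best
def fence(d):
    H,S,V,yel=measure(d)
    blue=(H>100)&(H<125)&(S>150)&(V>60)
    W=[]
    m=np.zeros_like(blue);m[95:125,255:360]=1
    pts=np.argwhere((blue|yel)&m)[:,::-1].astype(np.float32)
    w=cast(d,pts,30)[:,:2].astype(np.float32)
    r=cv2.minAreaRect(cv2.convexHull(w));print("fence rect",r,cv2.boxPoints(r).round(0).tolist())
    y=np.argwhere(yel&m)[:,::-1]; print("mark",cast(d,[y.mean(0)],30).round(1))
E
python3 - <<'E'
from h import *
d=vision.snapshot("top")
b=block(d);fence(d)
# height check
for px in [(313,176),(290,110),(307,140)]:
    z=d["range_z"][px[1],px[0]];R=np.array(d["R"]);t=np.array(d["t"])
    u=cv2.undistortPoints(np.array([[px]],float),np.array([[d["fx"],0,d["cx"]],[0,d["fy"],d["cy"]],[0,0,1]]),np.array(d["D"])).ravel()
    print(px,(R.T@(np.array([u[0]*z,u[1]*z,z])-t)).round(1))
cs,l=comps(measure(d)[3],8)
for i,st,ce in cs:
    if 280<ce[0]<345 and 150<ce[1]<205: print("yel",st,cast(d,[ce],41).round(1))
d=vision.snapshot("side")
hh=measure(d);cs,l=comps(hh[3],10)
for i,st,ce in cs:
    if 290<ce[0]<390: print("side yel",st,ce, cast(d,[ce],41).round(1),cast(d,[ce],30).round(1))
cs,l=comps((hh[0]>100)&(hh[0]<125)&(hh[1]>150)&(hh[2]>60),100)
for i,st,ce in cs:
    if 330<ce[0]<400: print("side blue",st,ce)
E
```

```text
block c [555.2 -79.9] LxW [ 91.6 119.3] xaxis ang -52.0 corners [[480.0, -81.0], [536.0, -153.0], [630.0, -79.0], [574.0, -7.0]] area 1577
fence rect ((725.652587890625, -69.63758087158203), (25.732349395751953, 233.17250061035156), 2.783172369003296) [[707.0, 46.0], [718.0, -187.0], [744.0, -185.0], [733.0, 47.0]]
mark [[727.9 -69.7  30. ]]
(313, 176) [551.  -82.4  42.4]
(290, 110) [725.1 -25.8  31.2]
(307, 140) [654.3 -70.5  -2.6]
yel [316 180   6   6  31] [[534.5 -96.4  41. ]]
side yel [338 134  54  25 455] [364.4043956  146.08791209] [[960.1 234.7  41. ]] [[976.9 254.1  30. ]]
side yel [318 214   5   3  13] [319.69230769 215.        ] [[533.4 -96.6  41. ]] [[542.8 -82.9  30. ]]
side yel [374 288  11   8  66] [379.15151515 291.51515152] [[ 480.9 -422.    41. ]] [[ 489.3 -414.1   30. ]]
```

>>> {"fn": "apply_moves", "kwargs": {
  "series": [
    [0,0,0,0,0,7,0],
    [0,0,0,0,0,7,0],
    [0,0,0,0,0,7,0],
    [0,0,0,0,0,0,0]
  ]
}}

```text
time: 0.65
position: [218.6, 638.6, 303.8]
tool_rot: [[-0.766, 0.643, -0.0], [0.643, 0.766, -0.0], [-0.0, -0.0, -1.0]]
contact_force: [0.0, -0.1, 0.3]
width: 0.33
```

```bash
cat >> h.py <<'E'
def rel(target):
    s=ctrl.sense();R=np.array(s["tool_rot"]);p=np.array(s["position"])
    print("t",round(s["time"],2),"pos",p.round(1),"ydir",round(float(np.degrees(np.arctan2(R[1,1],R[0,1]))),1),"F",np.round(s["contact_force"],1),"w",round(s["width"],2),"nose",ctrl.nose_length)
    print("tool shift mm",(R.T@(np.array(target)-p)).round(1))
E
python3 - <<'E'
from h import *
rel([477,-48,200])
E
```

```text
t 0.65 pos [218.6 638.6 303.8] ydir 50.0 F [ 0.  -0.1  0.3] w 0.33 nose 72.6
tool shift mm [-639.4 -359.6  103.9]
```

>>> {"fn": "apply_moves", "kwargs": {
  "series": [
    [-0.032,-0.018,0.005,0,0,0,0],
    [-0.032,-0.018,0.005,0,0,0,0],
    [-0.032,-0.018,0.005,0,0,0,0],
    [-0.032,-0.018,0.005,0,0,0,0],
    [-0.032,-0.018,0.005,0,0,0,0],
    [-0.032,-0.018,0.005,0,0,0,0],
    [-0.032,-0.018,0.005,0,0,0,0],
    [-0.032,-0.018,0.005,0,0,0,0],
    [-0.032,-0.018,0.005,0,0,0,0],
    [-0.032,-0.018,0.005,0,0,0,0],
    [-0.032,-0.018,0.005,0,0,0,0],
    [-0.032,-0.018,0.005,0,0,0,0],
    [-0.032,-0.018,0.005,0,0,0,0],
    [-0.032,-0.018,0.005,0,0,0,0],
    [-0.032,-0.018,0.005,0,0,0,0],
    [-0.032,-0.018,0.005,0,0,0,0],
    [-0.032,-0.018,0.005,0,0,0,0],
    [-0.032,-0.018,0.005,0,0,0,0],
    [-0.032,-0.018,0.005,0,0,0,0],
    [-0.032,-0.018,0.005,0,0,0,0]
  ]
}}

```text
time: 2.65
position: [479.0, -49.7, 203.8]
tool_rot: [[-0.77, 0.638, 0.0], [0.638, 0.77, -0.0], [-0.0, 0.0, -1.0]]
contact_force: [-0.3, 1.3, 0.2]
width: -0.002
```

```bash
python3 - <<'E'
from h import *
rel([477,-48,86])
d=vision.snapshot("side");cv2.imwrite("pics/side1.png",d["frame"][:,:,::-1])
E
```

```text
t 2.65 pos [479.  -49.7 203.8] ydir 50.3 F [-0.3  1.3  0.2] w -0.0 nose 72.6
tool shift mm [  2.6  -0.  117.8]
```

View pics/side1.png

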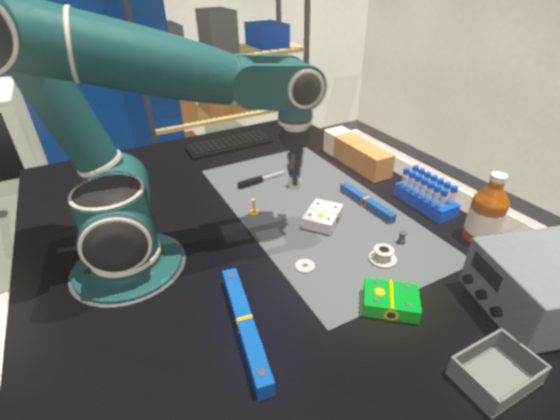

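The side view shows the gripper at (295,165), above the robot-left side of the block at (323,215), with its path clear. I descend and make push A.

>>> {"fn": "apply_moves", "kwargs": {
  "series": [
    [0.003,0,0.03,0,0,0,0],
    [0,0,0.03,0,0,0,0],
    [0,0,0.03,0,0,0,0],
    [0,0,0.027,0,0,0,0],
    [0,0,0,0,0,0,0],
    [-0.006,0,0,0,0,0,0],
    [-0.006,0,0,0,0,0,0],
    [-0.006,0,0,0,0,0,0],
    [-0.006,0,0,0,0,0,0],
    [-0.006,0,0,0,0,0,0],
    [-0.006,0,0,0,0,0,0],
    [-0.006,0,0,0,0,0,0]
  ]
}}

```text
time: 3.9
position: [508.8, -73.4, 87.8]
tool_rot: [[-0.767, 0.641, -0.001], [0.641, 0.767, 0.0], [0.001, -0.0, -1.0]]
contact_force: [-10.0, 2.8, 8.4]
width: 0.001
```

```bash
python3 - <<'E'
from h import *
rel([477,-48,86])
d=vision.snapshot("top");block(d);cv2.imwrite("pics/top2.png",cv2.resize(d["frame"][85:225,240:400,::-1],None,fx=5,fy=4.2))
E
```

```text
t 3.9 pos [508.8 -73.4  87.8] ydir 50.1 F [-10.    2.8   8.4] w 0.0 nose 72.6
tool shift mm [40.7 -1.   1.8]
```

View pics/top2.png

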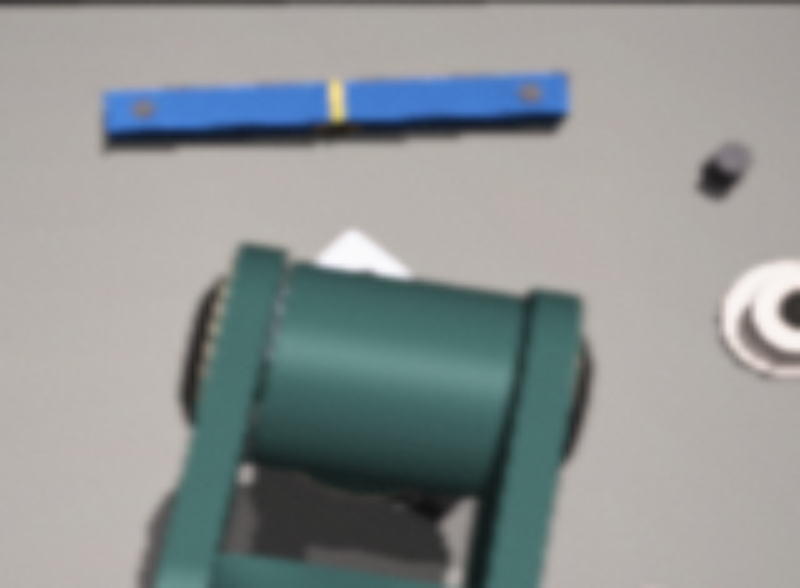

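```bash
python3 - <<'E'
from h import *
d=vision.snapshot("side");cv2.imwrite("pics/side2.png",cv2.resize(d["frame"][150:270,240:400,::-1],None,fx=5,fy=5,interpolation=cv2.INTER_CUBIC))
E
```

```text
(no output)
```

View pics/side2.png

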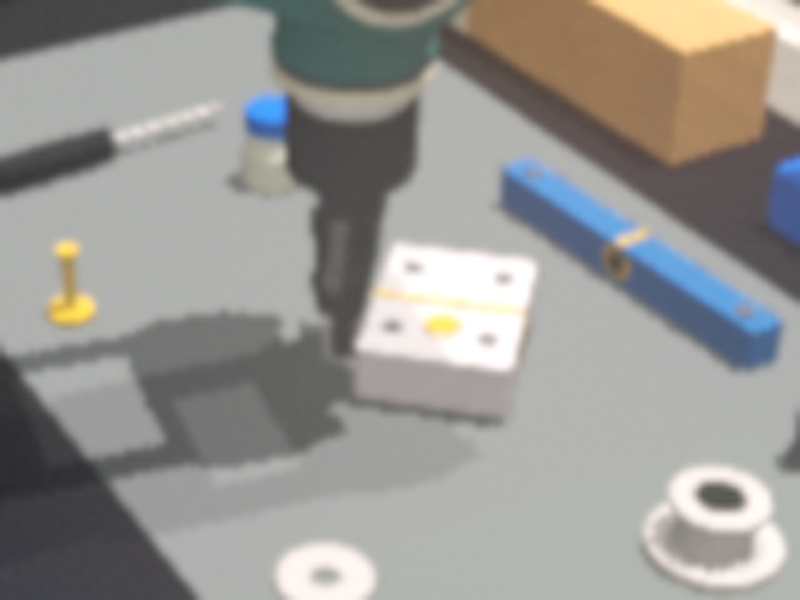

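The side crop shows the shut fingers at (345,340) against the block's near-left face. The top corners are at (393,243), (537,262), (515,372) and (358,348), and the block is turning.

```bash
cat >> h.py <<'E'
def sidecorners(c,ox=240,oy=150,s=5):
    # crop px of top corners in order: +x+y? generic quad
    d=vision.snapshot("side")
    p=[(x/s+ox-0.4,y/s+oy-0.4) for x,y in c]
    w=cast(d,p,41)[:,:2].astype(np.float32)
    e=np.linalg.norm(np.roll(w,-1,0)-w,axis=1)
    r=cv2.minAreaRect(w)
    k=[w[1]-w[0],w[2]-w[1],w[2]-w[3]]
    sh=(w[1]-w[0])+(w[2]-w[3]) if e[0]+e[2]<e[1]+e[3] else (w[2]-w[1])+(w[3]-w[0])
    a=np.degrees(np.arctan2(sh[1],sh[0]));print("sides",e.round(0),"c",w.mean(0).round(1),"ang",round(float((a+90)%180-90),1),"dist from start",np.linalg.norm(w.mean(0)-[555.2,-79.9]).round(1)); print(w.round(0).tolist())
E
python3 - <<'E'
from h import *
sidecorners([(393,243),(537,262),(515,372),(358,348)])
E
```

```text
sides [ 90. 121.  91. 120.] c [573.1 -90.2] ang -44.3 dist from start 20.6
[[581.0, -14.0], [646.0, -77.0], [565.0, -167.0], [500.0, -103.0]]
```

>>> {"fn": "apply_moves", "kwargs": {
  "series": [
    [0.008,0,0,0,0,0,0],
    [0.002,0,-0.03,0,0,0,0],
    [0,0,-0.03,0,0,-5,0],
    [0,0,0,0,0,-5,0]
  ]
}}

```text
time: 4.45
position: [502.0, -66.5, 151.4]
tool_rot: [[-0.869, 0.495, 0.006], [0.495, 0.869, -0.001], [-0.006, 0.002, -1.0]]
contact_force: [0.1, 0.1, 0.1]
width: -0.0
```

```bash
python3 - <<'E'
from h import *
rel([661,-109,145])
E
```

```text
t 4.45 pos [502.  -66.5 151.4] ydir 60.3 F [0.1 0.1 0.1] w -0.0 nose 72.6
tool shift mm [-159.1   41.8    7.4]
```

>>> {"fn": "apply_moves", "kwargs": {
  "series": [
    [-0.0265,0.007,0,0,0,0,0],
    [-0.0265,0.007,0,0,0,0,0],
    [-0.0265,0.007,0,0,0,0,0],
    [-0.0265,0.007,0,0,0,0,0],
    [-0.0265,0.007,0,0,0,0,0],
    [-0.0265,0.007,0,0,0,0,0],
    [0,0,0.03,0,0,0,0],
    [0,0,0.03,0,0,0,0],
    [0,0,0,0,0,0,0],
    [0.006,0.0015,0,0,0,0,0],
    [0.006,0.0015,0,0,0,0,0],
    [0.006,0.0015,0,0,0,0,0],
    [0.006,0.0015,0,0,0,0,0],
    [0.006,0.0015,0,0,0,0,0],
    [0.006,0.0015,0,0,0,0,0],
    [0.006,0.0015,0,0,0,0,0],
    [0.006,0.0015,0,0,0,0,0]
  ]
}}

```text
time: 6.15
position: [624.8, -74.9, 88.7]
tool_rot: [[-0.867, 0.498, 0.004], [0.498, 0.867, -0.001], [-0.004, 0.001, -1.0]]
contact_force: [5.0, -0.9, 1.4]
width: -0.0
```

```bash
python3 - <<'E'
from h import *
rel([661,-109,86])
d=vision.snapshot("side");cv2.imwrite("pics/side3.png",cv2.resize(d["frame"][150:270,240:400,::-1],None,fx=5,fy=5,interpolation=cv2.INTER_CUBIC))
E
```

```text
t 6.15 pos [624.8 -74.9  88.7] ydir 60.1 F [ 5.  -0.9  1.4] w -0.0 nose 72.6
tool shift mm [-48.3 -11.5   2.9]
```

View pics/side3.png

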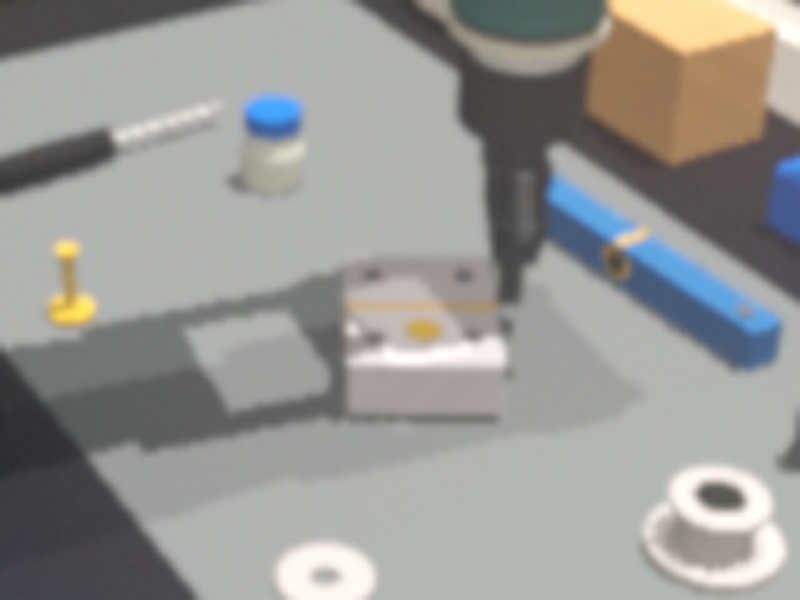

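Side crop: the fingers at (510,290) are on the block's fence-side face. Its top corners are roughly at (348,257), (494,257), (507,360) and (347,365).

```bash
python3 - <<'E'
from h import *
sidecorners([(348,257),(494,257),(507,360),(347,365)])
E
```

```text
sides [ 90. 112.  92. 118.] c [556.9 -85.8] ang -27.7 dist from start 6.1
[[548.0, -15.0], [627.0, -59.0], [568.0, -155.0], [486.0, -115.0]]
```

>>> {"fn": "apply_moves", "kwargs": {
  "series": [
    [0.006,0,0,0,0,0,0],
    [0.006,0,0,0,0,0,0],
    [0.006,0,0,0,0,0,0],
    [0.006,0,0,0,0,0,0],
    [0.006,0,0,0,0,0,0],
    [0,0,0,0,0,0,0]
  ]
}}

```text
time: 6.85
position: [598.3, -59.9, 88.1]
tool_rot: [[-0.867, 0.498, 0.002], [0.498, 0.867, -0.0], [-0.002, 0.001, -1.0]]
contact_force: [2.4, -0.3, 1.8]
width: 0.002
```

```bash
python3 - <<'E'
from h import *
rel([661,-109,86])
d=vision.snapshot("side");cv2.imwrite("pics/side4.png",cv2.resize(d["frame"][150:270,240:400,::-1],None,fx=5,fy=5,interpolation=cv2.INTER_CUBIC))
E
```

```text
t 6.85 pos [598.3 -59.9  88.1] ydir 60.1 F [ 2.4 -0.3  1.8] w 0.0 nose 72.6
tool shift mm [-78.8 -11.3   2.2]
```

View pics/side4.png

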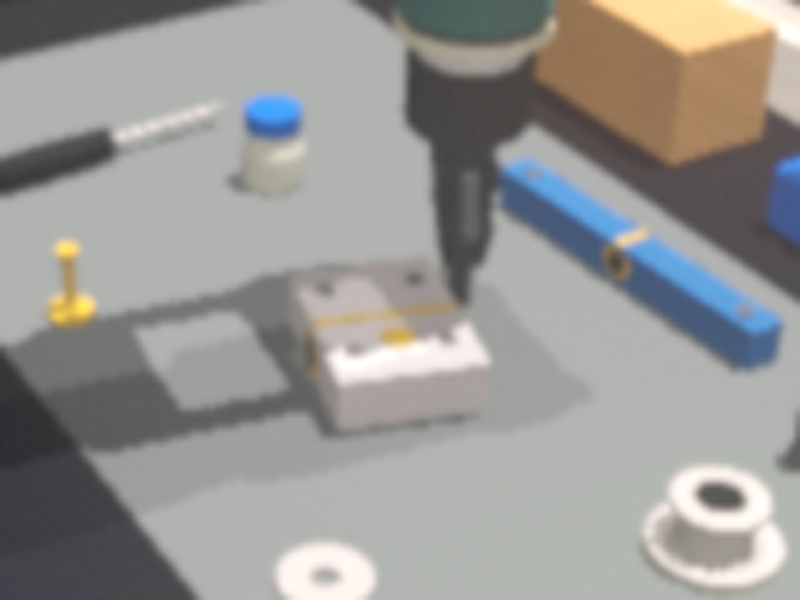

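The block now shows top corners at (293,271), (436,259), (490,362) and (331,380), with the fingers at (460,290).

```bash
python3 - <<'E'
from h import *
sidecorners([(293,271),(436,259),(490,362),(331,380)])
E
```

```text
sides [ 90. 114.  93. 118.] c [533.  -82.5] ang -19.2 dist from start 22.4
[[510.0, -12.0], [594.0, -43.0], [558.0, -152.0], [470.0, -123.0]]
```

>>> {"fn": "apply_moves", "kwargs": {
  "series": [
    [-0.01,0,0,0,0,0,0],
    [-0.004,0,-0.03,0,0,0,0],
    [0,0,-0.03,0,0,-6.5,0],
    [0,0,0,0,0,-6.5,0],
    [0,0,0,0,0,-6.5,0],
    [0,0,0,0,0,-6.5,0],
    [0,0,0,0,0,-6.5,0]
  ]
}}

```text
time: 7.65
position: [610.5, -67.6, 146.5]
tool_rot: [[-0.999, -0.05, -0.001], [-0.05, 0.999, 0.0], [0.001, 0.0, -1.0]]
contact_force: [0.2, -0.6, -0.8]
width: 0.001
```

```bash
python3 - <<'E'
from h import *
rel([446,-103,145])
E
```

```text
t 7.65 pos [610.5 -67.6 146.5] ydir 92.9 F [ 0.2 -0.6 -0.8] w 0.0 nose 72.6
tool shift mm [166.  -27.1   1.7]
```

>>> {"fn": "apply_moves", "kwargs": {
  "series": [
    [0.0277,-0.0045,0,0,0,0,0],
    [0.0277,-0.0045,0,0,0,0,0],
    [0.0277,-0.0045,0,0,0,0,0],
    [0.0277,-0.0045,0,0,0,0,0],
    [0.0277,-0.0045,0,0,0,0,0],
    [0.0277,-0.0045,0,0,0,0,0],
    [0,0,0.03,0,0,0,0],
    [0,0,0.03,0,0,0,0],
    [0,0,0,0,0,0,0],
    [-0.006,-0.0015,0,0,0,0,0],
    [-0.006,-0.0015,0,0,0,0,0],
    [-0.006,-0.0015,0,0,0,0,0],
    [-0.006,-0.001,0,0,0,0,0],
    [-0.006,-0.001,0,0,0,0,0],
    [-0.006,-0.001,0,0,0,0,0],
    [-0.006,-0.001,0,0,0,0,0],
    [-0.006,-0.001,0,0,0,0,0],
    [-0.006,-0.001,0,0,0,0,0]
  ]
}}

```text
time: 9.45
position: [500.3, -110.2, 87.6]
tool_rot: [[-0.999, -0.045, -0.001], [-0.045, 0.999, -0.001], [0.001, -0.001, -1.0]]
contact_force: [-9.5, -3.4, 5.6]
width: 0.002
```

```bash
python3 - <<'E'
from h import *
rel([661,-109,86])
d=vision.snapshot("side");cv2.imwrite("pics/side5.png",cv2.resize(d["frame"][150:270,240:400,::-1],None,fx=5,fy=5,interpolation=cv2.INTER_CUBIC))
E
```

```text
t 9.45 pos [ 500.3 -110.2   87.6] ydir 92.6 F [-9.5 -3.4  5.6] w 0.0 nose 72.6
tool shift mm [-160.6   -6.1    1.5]
```

View pics/side5.png

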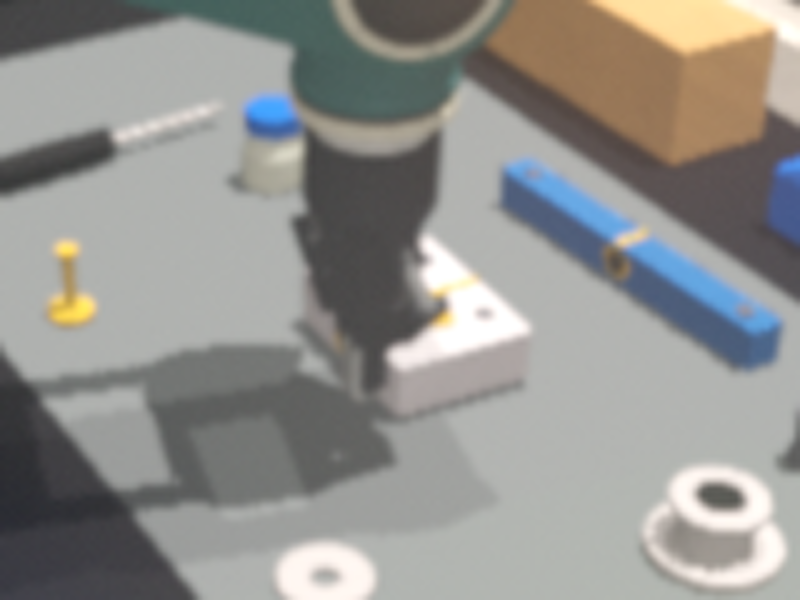

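The fingers at (370,370) are on the robot-side face. The visible end edge of the top runs (387,367) to (531,328), and the far face's edge runs up to (425,235).

```bash
python3 - <<'E'
from h import *
d=vision.snapshot("side")
w=cast(d,[(x/5+239.6,y/5+149.6) for x,y in[(387,367),(531,328),(425,235)]],41)[:,:2]
e=w[1]-w[0];f=w[2]-w[1];print(w.round(0),np.linalg.norm(e),np.degrees(np.arctan2(e[1],e[0])),np.linalg.norm(f),np.degrees(np.arctan2(f[1],f[0]))-90)
E
```

```text
[[ 504. -127.]
 [ 599. -135.]
 [ 604.  -16.]] 95.21251683925026 -4.421002366142789 118.86786770964801 -2.2750627290644445
```

>>> {"fn": "apply_moves", "kwargs": {
  "series": [
    [-0.006,0,0,0,0,0,0],
    [-0.004,0,0,0,0,0,0],
    [0,0,0,0,0,0,0],
    [0,0,0,0,0,0,0],
    [0.006,0,0,0,0,0,0],
    [0.024,0,0,0,0,0,0],
    [0,0,-0.03,0,0,0,0],
    [0,0,-0.03,0,0,0,0.04],
    [0,0.03,-0.03,0,0,0,0.06],
    [0,0.04,-0.03,0,0,0,0.06],
    [0,0.05,-0.01,0,0,0,0.06],
    [0,0.05,0,0,0,0,0.06],
    [0,0.05,0,0,0,0,0.06]
  ]
}}

```text
time: 10.85
position: [469.2, 109.8, 217.5]
tool_rot: [[-0.999, -0.045, 0.002], [-0.045, 0.999, 0.0], [-0.002, 0.0, -1.0]]
contact_force: [1.7, -0.0, -0.3]
width: 0.704
```

```bash
python3 - <<'E'
from h import *
rel([661,-109,86])
d=vision.snapshot("top");block(d)
cv2.imwrite("pics/top6.png",cv2.resize(d["frame"][85:225,240:400,::-1],None,fx=5,fy=4.2))
d=vision.snapshot("side");cv2.imwrite("pics/side6.png",cv2.resize(d["frame"][150:270,240:400,::-1],None,fx=5,fy=5,interpolation=cv2.INTER_CUBIC))
E
```

```text
t 10.85 pos [469.2 109.8 217.5] ydir 92.6 F [ 1.7 -0.  -0.3] w 0.7 nose 72.6
tool shift mm [-181.6 -227.3  131.8]
block c [566.1 -70.9] LxW [120.4  90.5] xaxis ang 1.7 corners [[519.0, -12.0], [523.0, -132.0], [613.0, -130.0], [609.0, -9.0]] area 1579
```

View pics/side6.png

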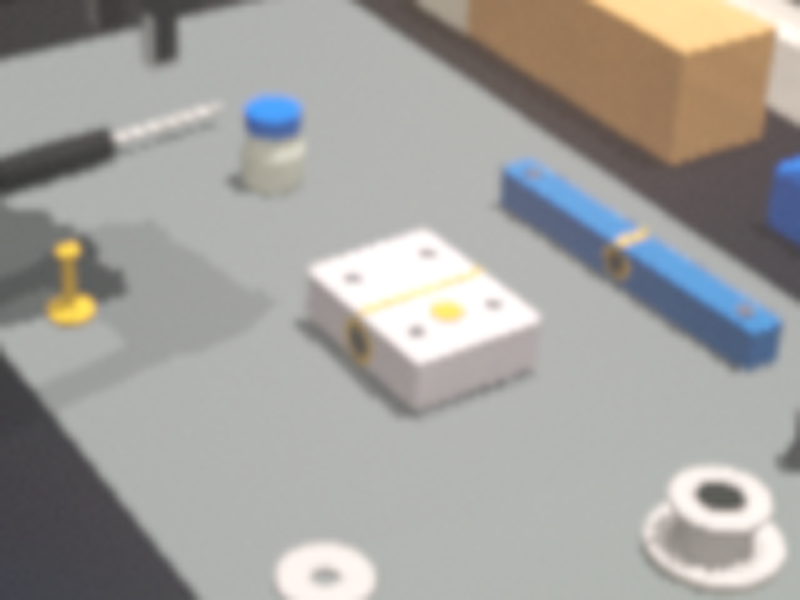

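View pics/top6.png

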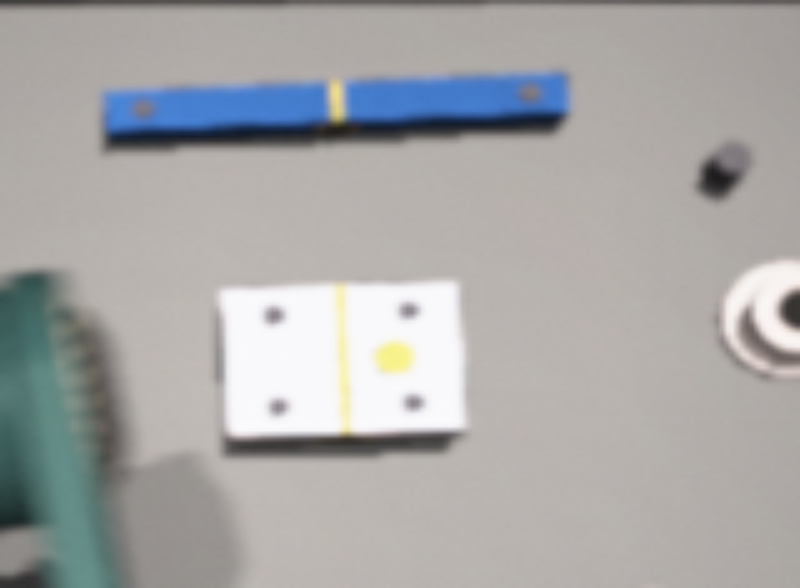

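The block is square: 1.7° against the fence's 2.7°, at (566,-71), 14 mm from where it stood and about 100 mm clear of the fence. The yellow line lines up with the mark to about 6 mm. Next comes the squaring push with the fingers spread.

```bash
python3 - <<'E'
from h import *
rel([478,-75,82])
E
```

```text
t 10.95 pos [468.8 112.7 216.9] ydir 92.9 F [-0.5 -0.3 -0.4] w 0.7 nose 72.6
tool shift mm [   0.5 -188.1  134.7]
```

>>> {"fn": "apply_moves", "kwargs": {
  "series": [
    [0,-0.038,0,0,0,0,0.06],
    [0,-0.038,0,0,0,0,0.06],
    [0,-0.038,0,0,0,0,0.06],
    [0,-0.038,0.01,0,0,0,0.06],
    [0,-0.036,0.025,0,0,0,0.06],
    [0,0,0.035,0,0,0,0.06],
    [0,0,0.035,0,0,0,0.06],
    [0,0,0.03,0,0,0,0.06],
    [0,0,0,0,0,0,0.06],
    [-0.008,0,0,0,0,0,0.06],
    [-0.008,0,0,0,0,0,0.06],
    [-0.008,0,0,0,0,0,0.06],
    [-0.006,0,0,0,0,0,0.06],
    [-0.006,0,0,0,0,0,0.06],
    [-0.006,0,0,0,0,0,0.06],
    [-0.006,0,0,0,0,0,0.06],
    [-0.006,0,0,0,0,0,0.06],
    [-0.006,0,0,0,0,0,0.06],
    [-0.006,0,0,0,0,0,0.06],
    [-0.006,0,0,0,0,0,0.06]
  ]
}}

```text
time: 12.95
position: [550.4, -76.4, 82.4]
tool_rot: [[-0.999, -0.046, -0.002], [-0.046, 0.999, -0.0], [0.002, -0.0, -1.0]]
contact_force: [-14.2, -0.9, 11.4]
width: 0.702
```

```bash
python3 - <<'E'
from h import *
rel([612,-75,82])
d=vision.snapshot("side");cv2.imwrite("pics/side7.png",cv2.resize(d["frame"][150:270,240:400,::-1],None,fx=5,fy=5,interpolation=cv2.INTER_CUBIC))
E
```

```text
t 12.95 pos [550.4 -76.4  82.4] ydir 92.6 F [-14.2  -0.9  11.4] w 0.7 nose 72.6
tool shift mm [-61.6  -1.4   0.3]
```

View pics/side7.png

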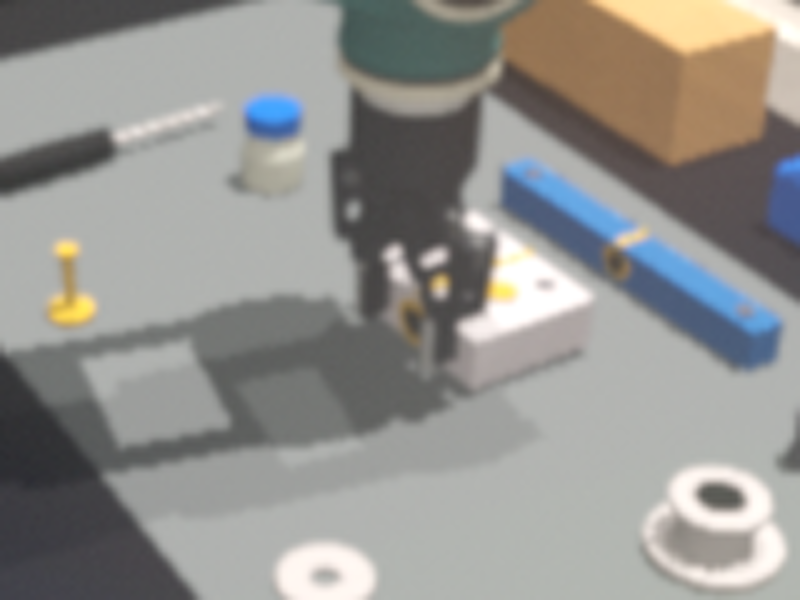

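Both fingertips (375,300) and (435,350) bear on the ported face either side of the port, and the block advances square. I continue the push.

>>> {"fn": "apply_moves", "kwargs": {
  "series": [
    [-0.006,0,0,0,0,0,0.06],
    [-0.006,0,0,0,0,0,0.06],
    [-0.006,0,0,0,0,0,0.06],
    [-0.006,0,0,0,0,0,0.06],
    [-0.006,0,0,0,0,0,0.06],
    [-0.006,0,0,0,0,0,0.06],
    [-0.006,0,0,0,0,0,0.06],
    [-0.005,0,0,0,0,0,0.06],
    [-0.003,0,0,0,0,0,0.06],
    [-0.003,0,0,0,0,0,0.06]
  ]
}}

```text
time: 14.0
position: [603.4, -74.0, 82.2]
tool_rot: [[-0.999, -0.046, -0.002], [-0.046, 0.999, -0.0], [0.002, -0.0, -1.0]]
contact_force: [-11.5, -0.8, 8.2]
width: 0.701
```

>>> {"fn": "apply_moves", "kwargs": {
  "series": [
    [-0.002,0,0,0,0,0,0.06],
    [-0.002,0,0,0,0,0,0.06]
  ]
}}

```text
time: 14.2
position: [607.3, -73.8, 82.2]
tool_rot: [[-0.999, -0.046, -0.002], [-0.046, 0.999, -0.0], [0.002, -0.0, -1.0]]
contact_force: [-10.5, -1.1, 6.8]
width: 0.706
```

>>> {"fn": "apply_moves", "kwargs": {
  "series": [
    [-0.002,0,0,0,0,0,0.06]
  ]
}}

```text
time: 14.3
position: [609.3, -73.7, 82.2]
tool_rot: [[-0.999, -0.046, -0.002], [-0.046, 0.999, -0.0], [0.002, -0.0, -1.0]]
contact_force: [-11.4, -1.0, 8.2]
width: 0.702
```

```bash
python3 - <<'E'
from h import *
rel([612,-75,82])
d=vision.snapshot("side");cv2.imwrite("pics/side8.png",cv2.resize(d["frame"][150:270,240:400,::-1],None,fx=5,fy=5,interpolation=cv2.INTER_CUBIC))
E
```

```text
t 14.3 pos [609.3 -73.7  82.2] ydir 92.6 F [-11.4  -1.    8.2] w 0.7 nose 72.6
tool shift mm [-2.7 -1.5  0.2]
```

View pics/side8.png

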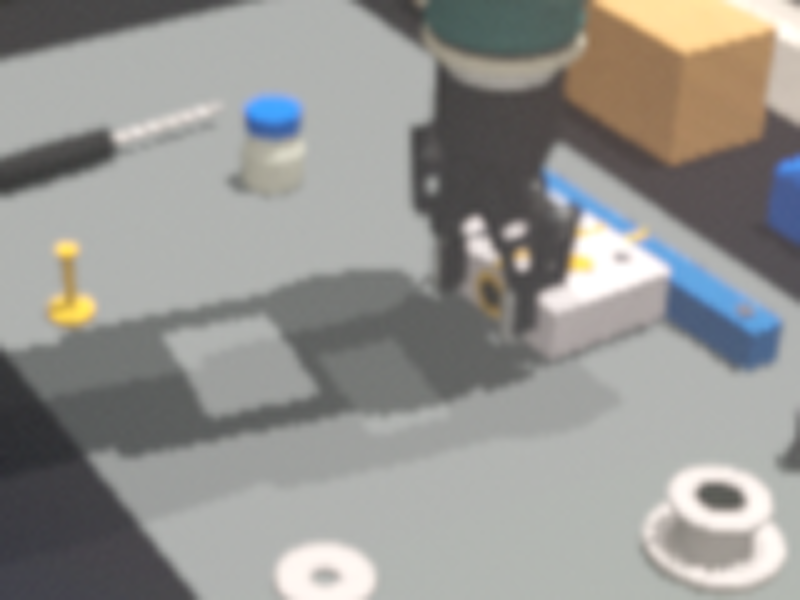

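The block's far corner at (668,268) is nearly at the fence, and the yellow line and the mark at (635,235) agree. I creep forward until the force rises.

>>> {"fn": "apply_moves", "kwargs": {
  "series": [
    [-0.0015,0,0,0,0,0,0.06],
    [-0.0015,0,0,0,0,0,0.06]
  ]
}}

```text
time: 14.55
position: [612.2, -73.5, 82.2]
tool_rot: [[-0.999, -0.046, -0.002], [-0.046, 0.999, -0.0], [0.002, -0.0, -1.0]]
contact_force: [-10.7, -0.6, 7.7]
width: 0.703
```

>>> {"fn": "apply_moves", "kwargs": {
  "series": [
    [-0.0015,0,0,0,0,0,0.06],
    [0,0,0,0,0,0,0.06]
  ]
}}

```text
time: 14.75
position: [613.9, -73.5, 82.2]
tool_rot: [[-0.999, -0.046, -0.001], [-0.046, 0.999, -0.0], [0.001, -0.0, -1.0]]
contact_force: [-7.8, 0.1, 5.6]
width: 0.705
```

>>> {"fn": "apply_moves", "kwargs": {
  "series": [
    [-0.0015,0,0,0,0,0,0.06],
    [0,0,0,0,0,0,0.06]
  ]
}}

```text
time: 14.95
position: [614.6, -73.4, 82.1]
tool_rot: [[-0.999, -0.046, -0.004], [-0.046, 0.999, -0.0], [0.004, 0.0, -1.0]]
contact_force: [-18.9, -0.3, 13.2]
width: 0.705
```

>>> {"fn": "apply_moves", "kwargs": {
  "series": [
    [-0.001,0,0,0,0,0,0.06],
    [0,0,0,0,0,0,0.06]
  ]
}}

```text
time: 15.15
position: [614.8, -73.4, 82.1]
tool_rot: [[-0.999, -0.046, -0.006], [-0.046, 0.999, -0.0], [0.006, 0.0, -1.0]]
contact_force: [-30.7, -1.6, 19.9]
width: 0.703
```

>>> {"fn": "apply_moves", "kwargs": {
  "series": [
    [-0.001,0,0,0,0,0,0.06],
    [0,0,0,0,0,0,0.06]
  ]
}}

```text
time: 15.35
position: [615.0, -73.4, 82.1]
tool_rot: [[-0.999, -0.046, -0.009], [-0.046, 0.999, -0.0], [0.009, 0.0, -1.0]]
contact_force: [-41.7, -1.5, 26.5]
width: 0.701
```

The force rises steeply with no travel, so the block is seated. I back off straight and move aside to look.

>>> {"fn": "apply_moves", "kwargs": {
  "series": [
    [0.003,0,0,0,0,0,0.06],
    [0.005,0,0,0,0,0,0.06],
    [0.02,0,0,0,0,0,0.06],
    [0.03,0,0,0,0,0,0.06],
    [0,0,-0.03,0,0,0,0.06],
    [0,0,-0.04,0,0,0,0.06],
    [0,0,-0.04,0,0,0,0.06],
    [0.01,0.04,-0.02,0,0,0,0.06],
    [0.01,0.045,0,0,0,0,0.06],
    [0.01,0.045,0,0,0,0,0.06],
    [0.01,0.045,0,0,0,0,0.06],
    [0,0.03,0,0,0,0,0.06],
    [0,0,0,0,0,0,0.06],
    [0,0,0,0,0,0,0.06]
  ]
}}

```text
time: 16.75
position: [510.1, 127.5, 211.9]
tool_rot: [[-0.999, -0.047, 0.0], [-0.047, 0.999, -0.0], [-0.0, -0.0, -1.0]]
contact_force: [-0.2, -0.6, 0.4]
width: 0.704
```

```bash
python3 - <<'E'
from h import *
rel([612,-75,82])
d=vision.snapshot("top");block(d);fence(d)
cv2.imwrite("pics/top9.png",cv2.resize(d["frame"][85:225,240:400,::-1],None,fx=5,fy=4.2))
cv2.imwrite("pics/top9f.png",d["frame"][:,:,::-1])
d=vision.snapshot("side");cv2.imwrite("pics/side9.png",cv2.resize(d["frame"][150:270,240:400,::-1],None,fx=5,fy=5,interpolation=cv2.INTER_CUBIC))
E
```

```text
t 16.75 pos [510.1 127.5 211.9] ydir 92.7 F [-0.2 -0.6  0.4] w 0.7 nose 72.6
tool shift mm [ -92.2 -207.1  129.9]
block c [680.2 -65.1] LxW [120.3 109.2] xaxis ang 2.6 corners [[623.0, -8.0], [628.0, -128.0], [738.0, -123.0], [732.0, -3.0]] area 1537
fence rect ((725.652587890625, -69.63758087158203), (25.732349395751953, 233.17250061035156), 2.783172369003296) [[707.0, 46.0], [718.0, -187.0], [744.0, -185.0], [733.0, 47.0]]
mark [[730.6 -69.7  30. ]]
```

View pics/side9.png

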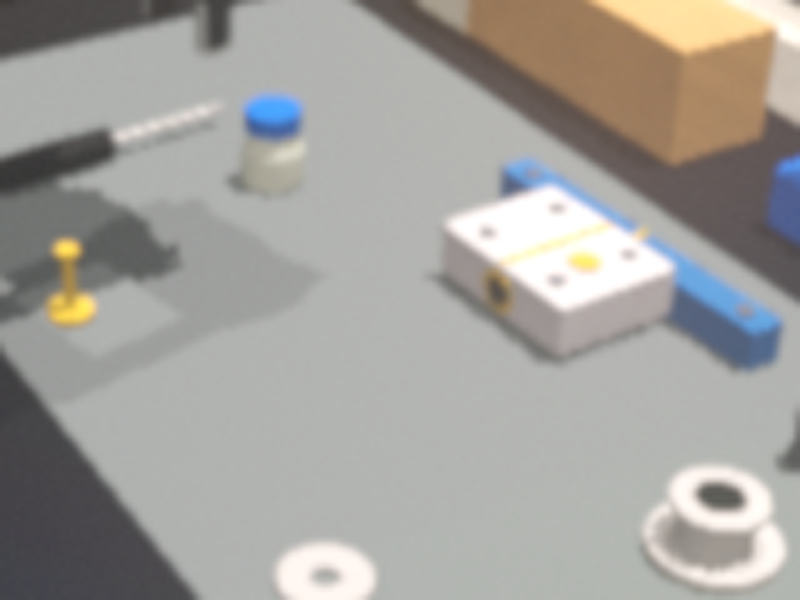

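View pics/top9.png

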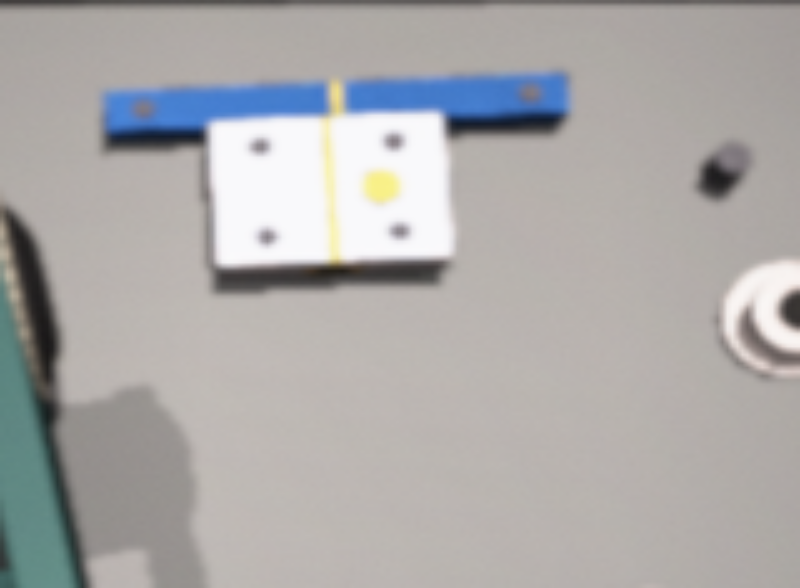

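Both views show the block seated square on the fence, with its yellow line about 5 mm left of the mark. The rectangle fit swallowed the mark (109 mm instead of 90), so I repeat the measurement without the yellow.

```bash
python3 - <<'E'
from h import *
d=vision.snapshot("top");H,S,V,yel=measure(d)
m=(((V>222)&(S<70))).astype(np.uint8);m[:105]=0
cs,l=comps(m,200);P=[]
for i,st,ce in cs:
    w=cast(d,[ce],41)[0]
    if 600<w[0]<720 and -150<w[1]<20: P.append(np.argwhere(l==i)[:,::-1])
w=cast(d,np.vstack(P),41)[:,:2].astype(np.float32)
r=cv2.minAreaRect(cv2.convexHull(w));c=np.array(r[0]);print(r)
n=np.array([np.cos(np.radians(2.75)),np.sin(np.radians(2.75))]);F=np.array([712.8,-70.4])
print("fence frame",(c-F)@n,(c-F)@[-n[1],n[0]])
E
```

```text
((671.9866333007812, -65.52580261230469), (89.44095611572266, 120.28701782226562), 2.642367124557495)
fence frame -40.53251060582797 6.826733148992484
```

```bash
python3 -c "
from rig import ctrl
print(ctrl.hand_in(), ctrl.sense()['time'])"
```

```text
the job is handed in; nothing more can be done
the job is handed in; nothing more can be done
```

The block is square against the small blue fence, and I handed the job in at about 17 s of the 72 s. The hand-in gave no verdict.

- **Turning:** I turned the block about 54° with three shut-finger pushes near the ends of its long faces, alternating sides. It ended about 14 mm from where it stood, 1° off square to the fence and some 100 mm clear of it.
- **Seating:** I pushed it up with both fingertips spread either side of the port until the force rose from about 11 N to 42 N with no further travel. Then I backed off and moved well clear.

**Last checks:**
- The block's angle is 2.6° against the fence's 2.8°.
- The yellow line is about 7 mm from the mark.
- Fit size was 89 x 120 mm, close to the real 90 x 120.
- No bystander looked shifted in the side and top views. I checked this by eye only and did not measure them again. The last crops did not show the whole screwdriver or the whole collet.

**Checks that disagreed:**
- My first final fit of the block took in the fence's mark and came out 109 mm deep, so I repeated it without the yellow.
- The repeated fit put the block's centre at x = -40.5 mm in the fence frame, where flat contact should give -45. I put this down to error in my fence-edge measurement, because the force rise shows firm contact. It is still close to the -40 mm end of the allowed range.

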